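# Twist the lamp's battery pack into its charging dock

## Task

Pick up the reading lamp's battery pack by its bar handle, lower it into the charging dock with its two side pins through the two gaps in the mouth, and twist it clockwise (seen from above) until the ramps inside have drawn it fully down and it comes up against the stop; then let go so that it stays locked. Go by feel and do not force it (nothing near 4 kg of push, and stop twisting as soon as it comes up solid), and leave the other things on the cart where they are.

Things in the scene. Friction and masses are not known exactly. Their poses are not given: they have to be found in the camera images.
- pack_center (a point): Centre of the white plastic battery pack, on its axis, 35 mm above its foot, z up. It starts standing upright on the cart, bar handle up; 70 mm tall, about 180 g. From the foot up: plug 48.6 mm across, 28 mm tall, lowest 6 mm tapering to 40 mm; collar disc 60 mm across, 8 mm thick; bar handle 34 mm tall. It is the same turned by half a turn.
- pack_bar (a point): Where to hold the pack: middle of the bar handle, on the axis, 58 mm above the pack's foot and 22 mm above the collar. The bar is 58 mm long along x, 14 mm thick along y, its top 12 mm above this point. Grip firmly, 40 N or more: riding the ramps takes up to about 0.2 N m, at the stops the torque climbs steeply.
- pack_pins (a point): Point on the pack's axis level with its two steel pins, 10 mm above its foot. The pins, 8 mm in diameter, stick out of the plug along +x and -x (parallel to the bar), to 33.5 mm from the axis.
- dock: Round grey charging dock fixed to the cart, 60 mm tall, 92 mm across (112 mm at its foot); origin at the centre of its underside, z up. It takes at most 45 N of contact load from the pack, summed over all contacts: pushing or twisting hard (over about 0.6 N m) breaks it.
- dock_mouth (a point): Centre of the dock's mouth, level with its top, 60 mm above its underside. The mouth is an aluminium lip 6 mm thick with a 52 mm round opening; two gaps, 12 mm wide at the opening's edge, cut through the lip along the dock's +x and -x. Below the lip the bore is 72 mm across.
- dock_floor (a point): Top of the dock's sprung brass contact (18 mm across) when not pressed, on the axis, 38 mm above the underside. It pushes up with 3.6 N plus 1.2 N per mm pressed. With the pins in the gaps and the foot just resting on it, the pack's centre is 73 mm above the dock's underside and the pins are 2 mm clear below the lip.
- dock_ramps (a point): Point on the dock's axis at the hidden ramps. Turned clockwise the pins meet ramps that draw the pack down 4 mm in about 27 degrees, to a centre height of 69 mm (lower the hand with it); some 3 degrees on, solid stops. The ramp ring sits differently each time: stops come 48 to 82 degrees from the gaps, to be felt; a set angle leaves it loose or overloads it.
- vial1: Bystander: clear plastic vial with white cap, 25 mm across, 53 mm tall, standing in the tray; origin at its underside.
- vial2: Bystander: a like vial, standing in another compartment of the tray.
- vial3: Bystander: a like vial, standing on the cart, nearer the robot.
- cup: Bystander: white ceramic cup with handle, 76 mm across, 80 mm tall; origin at its underside.
- tweezers: Bystander: steel tweezers lying on the cart between the pack and the dock, 125 mm long, 5 mm thick; origin under the middle.
- coaster: Bystander: round cork coaster, 90 mm across, 6 mm thick.
- jar: Bystander: glass jar with a metal cap, 56 mm across, 75 mm tall; origin at its underside.
- tray: Divided white polypropylene tray, 150 x 260 mm, 35 mm tall, fixed, beyond the pack and dock; origin at the centre of its underside.
- pack: The whole battery pack; its origin is the centre of its foot, axes as at its centre.
Mind the look-alikes: they are no part of the job. Leave any yellow look-alike of the pack alone.

How it is judged:
By the outcome, as a careful person would: the job done as asked, in the order asked, and still so for the second after the job is handed in, with the robot touching nothing.
It also fails if it takes over 72 s, if anything falls off the work surface, if the arm or the gripper's body presses on something with over 40 N, if the wrist force passes 120 N, or if a joint passes its speed limit or range.

## Robot

A 7-joint arm with a two-finger parallel gripper is mounted at the origin on the work surface. World frame = base frame: x ahead of the robot, y to its left, z up, the work surface at z = 0. Lengths are in mm, angles in rad, forces in N, time in s.
With the tool pointing down it reaches from about 400 to 875 mm from the base axis. Payload 4.4 kg.
Tool frame: the origin (TCP) lies midway between the tips of the shut fingers; the grasp point (between the pads) lies behind it (ctrl.grip_point_offset is the x of the grasp point in the tool frame, in mm); x points along the fingers, z is the direction in which the jaws open and shut, and the axes are right-handed (so a half turn about x gives the same grasp; the last joint's range is limited). The gripper opens to 85 mm and grips with 20 to 120 N. Pads are 22 mm wide; open, the fingers measure 114 mm over their backs; the gripper's body (76 mm by 85 mm) begins 54 mm behind the grasp point. The pads swing forward as they close: fully open they stand 13 mm farther back than shut.
Start: joints at [-1.34, 0.628, 0.038, 1.517, -0.027, 0.996, -0.02], TCP at [190.076, 621.602, 231.313] pointing down, gripper open.
Joint ranges: [-3.06, 3.06], [-0.37, 2.12], [-1.25, 1.32], [0.18, 2.47], [-1.1, 4.24], [0.23, 1.98], [-2.94, 2.94]. Speed limits (rad/s): [2.57, 2.57, 3.14, 3.14, 3.14, 3.14, 3.14].

## Interface

Orientations are given as [roll, pitch, yaw] about the fixed x, y, z axes, in that order (R = Rz(yaw) Ry(pitch) Rx(roll)).
In Python, from cell import status, eyes, ctrl gives the robot as it stands. The module is installed in compiled form; this text tells all that it offers.
- The arm moves only by the tool apply_moves, never from a script. Its argument "targets" is a list of rows, each a list of 3 entries, a list of its own where there are three numbers: the shift along the tool's x, y, z in mm, then the turn about the tool's x in degrees, then the finger opening in mm, from 0 to 85.4. In form: [[[dx, dy, dz], roll, claw], ...]. A call has 1 to 10 rows; each row shifts and turns the pose as measured when the row begins, along the tool's axes as they then stand; what a row does not reach is not made up. A row lasts 1/8 s, in which the tool goes at most 62.5 mm and 10.7 degrees, less where a joint would pass 70% of its speed; a pose out of reach is approached as far as the arm can. A call is refused whole if a number of a shift passes 62.5 or a number of a turn 10.7, either way. A call with a gripper value outside its range is refused whole. The fingers move at their own pace and stop on an object; the grip force is fixed at half the most. Time passes only in rows, so rows that do not move let the fingers close. It gives the time, the measured TCP pose, the force and the opening at its end, in the units of the state.
- status.read_state(): the state, without advancing time (a new reading comes with each control period).
- eyes.get_image(name): name is "scene" or "side" or "wrist"; returns (picture, depth): 384x512x3 uint8, blue, green, red; 384x512 float32, mm along the optical axis (not along the pixel's ray), 0 where there is no reading.
- eyes.camera_params(name): a dict with "fx", "fy", "cx", "cy" (pixels), "R" (3x3) and "t" (3): a world point X has camera coordinates R X + t. Camera axes: x right, y down, z forward; pixel columns grow to the right and rows downward; lengths in mm; the calibration is good to about 2 mm. The wrist camera is an equidistant fisheye: a pixel r from the principal point sees the ray r / f radians off the axis. A picture is of the moment at which its call begins: read the wrist's pose just before it. camera_params takes no time and is no camera call; for the wrist camera it gives the pose at the moment of the call.
- ctrl.finish_job(): hands the job in, once; it reports no verdict.
The state is a dict: "clock": time; "qpos": joint angles; "qd": joint speeds; "tau": joint torques, N m; "eef_pos": TCP position; "tool_rot": TCP orientation; "force": force on the tool from outside, world axes, zero at the start; "torque": the same for the moment, N m; "width": finger opening in mm.
Only numpy, scipy, OpenCV 4.12 (cv2) and the standard library are available. Lean on these libraries where they do the work, as an engineer would, in place of code of your own. Each camera call takes 0.05 s, during which the arm holds its last target.

## Working session

There is one attempt and no reset: what is moved stays moved. The work goes in short steps, Python scripts to look and compute and a tool call to move; the robot and the scene stay as the last step left them, time stands still between calls to the robot, and variables do not carry over. Pictures are saved under pics/ and viewed, and the job is handed in when it is done.

Besides the shell and the picture viewer there is one more tool, called after ">>>" by a JSON object that holds its "method" and its "body", one argument or row to a line. apply_moves: Moves the arm, as the interface text tells. Its arguments: {"type":"object","properties":{"targets":{"type":"array"}},"required":["targets"]}

```bash
mkdir -p pics; ls
python3 - <<'E'
from cell import status, eyes, ctrl
import cv2
print(status.read_state()); print(ctrl.grip_point_offset)
import numpy as np
for n in ["scene","side","wrist"]:
    p=eyes.camera_params(n); print(n,p)
    im,d=eyes.get_image(n); cv2.imwrite(f"pics/{n}0.png",im); np.save(f"pics/{n}0_d.npy",d)
E
```

```text
pics
{'clock': 0.0, 'qpos': array([-1.33978664,  0.62934582,  0.03841233,  1.51836332, -0.0270017 ,
        0.99629184, -0.01996691]), 'qd': array([-5.52226188e-04, -2.72890929e-05, -3.70697203e-05, -1.65667430e-04,
        9.48769668e-04,  6.37936559e-04,  2.05915916e-03]), 'tau': array([ 2.75262491e-04, -5.63396215e+01,  1.22662023e+00, -1.93449533e+01,
        1.11411445e-02,  1.03152022e-02, -5.31701275e-06]), 'eef_pos': array([189.87958187, 620.99838821, 230.39023782]), 'tool_rot': array([-3.13844662,  1.56890498, -1.86440375]), 'force': array([-0.3125989 , -0.6432177 , -1.74913591]), 'torque': array([-0.01933124,  0.00705758, -0.03946901]), 'width': 85.78249780381319}
-18.700000000000003
scene {'fx': 368.52973233439826, 'fy': 368.52973233439826, 'cx': 259.48513611746574, 'cy': 192.9352800832926, 'R': array([[-0.82673834,  0.5623498 , -0.01632212],
       [ 0.4549232 ,  0.65117348, -0.60746851],
       [-0.33098127, -0.50964282, -0.79417605]]), 't': array([ 503.90579256, -235.33159609, 1253.55656756])}
side {'fx': 483.055890592678, 'fy': 483.055890592678, 'cx': 241.74209056300307, 'cy': 184.98824944130817, 'R': array([[ 0.92102295, -0.38928835,  0.01308798],
       [-0.24557185, -0.60642789, -0.75626693],
       [ 0.30234282,  0.69332517, -0.65413227]]), 't': array([-534.86502226,  200.60419369, 1085.5434867 ])}
wrist {'fx': 297.3186396354542, 'fy': 297.3186396354542, 'cx': 254.47535922905448, 'cy': 192.60133514730816, 'R': array([[ 0.29283213,  0.95616289, -0.00136781],
       [ 0.91041785, -0.27838461,  0.30600872],
       [ 0.29221341, -0.09085446, -0.95202773]]), 't': array([-649.81461508,  -39.29371125,  380.39795294])}
```

View pics/scene0.png

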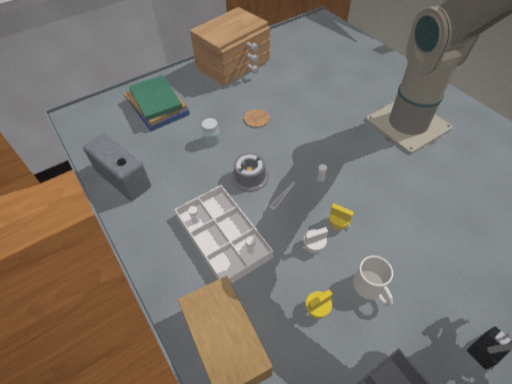

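View pics/side0.png

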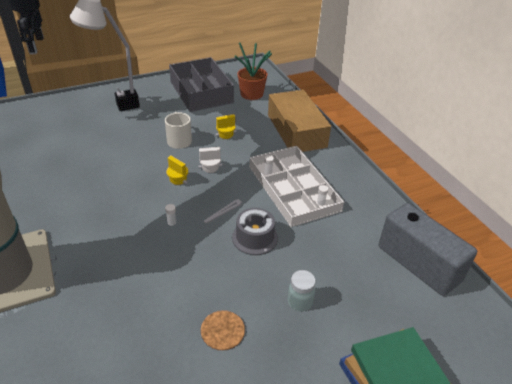

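View pics/wrist0.png

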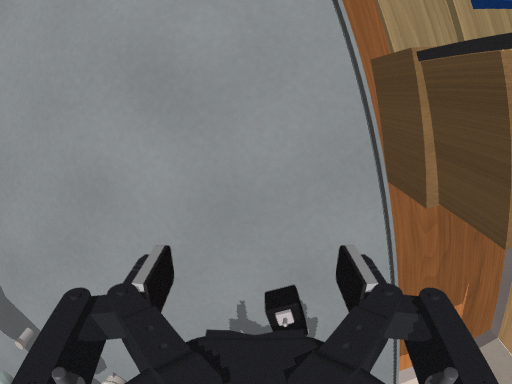

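The scene view shows the white pack at (316,239). The look-alikes are the yellow packs at (341,216) and (319,303), and the white things are the cup at (374,278) and the vials at (322,172), (250,243) and (194,213). The dock is at (250,172). In the side view the pack is at (210,160), the yellows at (177,171) and (226,127), and the dock at (255,230). By the description I choose the white one with the bar handle, and I'll check it in crops.

```bash
cat > h.py <<'E'
import numpy as np, cv2
def cloud(d,p):
    v,u=np.mgrid[0:d.shape[0],0:d.shape[1]]
    C=np.stack([(u-p['cx'])/p['fx']*d,(v-p['cy'])/p['fy']*d,d],-1)
    return (C-np.array(p['t']))@np.array(p['R'])
def plane(u,v,p,z):
    R=np.array(p['R']);t=np.array(p['t'])
    c=-R.T@t; r=R.T@np.array([(u-p['cx'])/p['fx'],(v-p['cy'])/p['fy'],1.0])
    return c+r*(z-c[2])/r[2]
def proj(X,p):
    c=np.array(p['R'])@np.array(X)+np.array(p['t']); return c[0]/c[2]*p['fx']+p['cx'],c[1]/c[2]*p['fy']+p['cy']
def wplane(u,v,p,z):
    R=np.array(p['R']);t=np.array(p['t']); c=-R.T@t
    x,y=(u-p['cx']),(v-p['cy']); r=np.hypot(x,y); th=r/p['fx']
    s=np.sin(th)/r if r>0 else 0
    q=R.T@np.array([x*s,y*s,np.cos(th)]); return c+q*(z-c[2])/q[2]
def wproj(X,p):
    c=np.array(p['R'])@np.array(X)+np.array(p['t']); h=np.hypot(c[0],c[1]); th=np.arctan2(h,c[2])
    return c[0]/h*th*p['fx']+p['cx'],c[1]/h*th*p['fx']+p['cy']
E
python3 - <<'E'
from cell import eyes
from h import *
for n,(pu,pv),(du,dv) in [("scene",(316,239),(250,170)),("side",(210,160),(255,230))]:
    im=cv2.imread(f"pics/{n}0.png"); d=np.load(f"pics/{n}0_d.npy"); p=eyes.camera_params(n)
    P=cloud(d,p)
    a=[cv2.resize(im[v-28:v+28,u-28:u+28],(390,390),interpolation=cv2.INTER_CUBIC) for u,v in((pu,pv),(du,dv))]
    cv2.imwrite(f"pics/{n}_crop.png",np.hstack(a))
    # pack: points near, by height
    hsv=cv2.cvtColor(im,cv2.COLOR_BGR2HSV)
    m=np.zeros(d.shape,bool); m[pv-20:pv+20,pu-20:pu+20]=1
    g=m&(P[...,2]>8)&(hsv[...,1]<70)&(d>0)
    Q=P[g]; print(n,"pack z max",np.percentile(Q[:,2],[50,90,99]), Q.mean(0))
    top=Q[Q[:,2]>62]; print(len(top),top.mean(0) if len(top) else 0)
    if len(top)>3:
        rr=cv2.minAreaRect(top[:,:2].astype(np.float32)); print(rr)
    m[:]=0; m[dv-26:dv+26,du-26:du+26]=1
    D=P[m&(d>0)&(P[...,2]>52)]; print("dock",D.mean(0),cv2.minEnclosingCircle(D[:,:2].astype(np.float32)), np.percentile(D[:,2],[5,50,95]))
E
```

```text
scene pack z max [39.34378873 69.78161482 71.95533301] [566.72754637 189.12779583  46.31550864]
138 [563.22503086 183.66604828  68.55010683]
((562.5728149414062, 182.60427856445312), (15.165990829467773, 57.447628021240234), 75.89421844482422)
dock [ 571.37605025 -108.90011955   58.76152678] ((569.3148193359375, -111.7170181274414), 46.81275177001953) [54.15826017 59.08395695 61.48951724]
side pack z max [40.90377262 70.45540399 72.79936582] [555.97665661 174.93652399  43.41313548]
111 [557.97199579 180.71220772  68.67235529]
((558.5020751953125, 182.18858337402344), (18.712631225585938, 56.04698944091797), 73.15589141845703)
dock [ 564.95478895 -114.86714124   59.48267153] ((565.5160522460938, -109.64691925048828), 48.04627990722656) [54.14202312 59.81071903 62.75711613]
```

View pics/scene_crop.png

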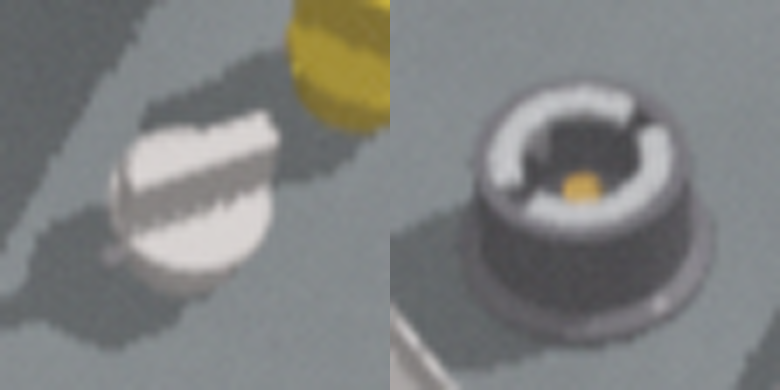

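View pics/side_crop.png

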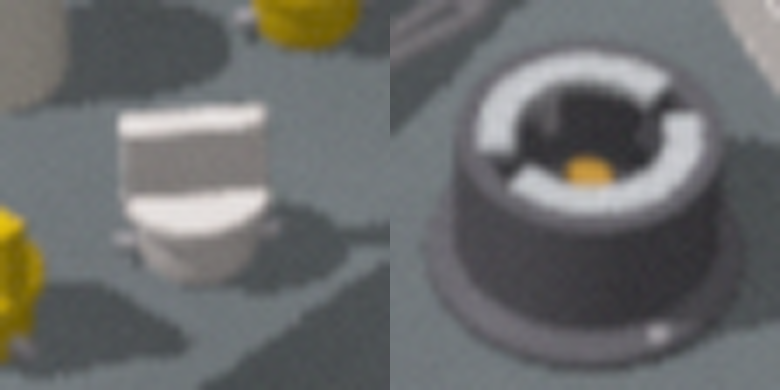

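Run:
```python
from cell import eyes,status
from h import *
from scipy.spatial.transform import Rotation as Ro
p=eyes.camera_params("scene");q=eyes.camera_params("side")
print("lamp base",plane(490,350,p,0),plane(127,105,q,0))
for nm,(u,v),(a,b),z in [("yel1",(341,216),(177,171),40),("yel2",(319,303),(226,127),40),("cup",(374,278),(178,130),40),("vial3",(322,172),(171,215),25),("jar",(210,132),(302,290),37)]:
    print(nm,plane(u,v,p,z)[:2].round(),plane(a,b,q,z)[:2].round())
for n,pp,g in [("scene",p,[(640,110),(512,195)]),("side",q,[(665,92),(503,165)])]:
    d0=(250,170) if n=="scene" else (255,230)
    W=[plane((x-390)/390*56-28+d0[0],y/390*56-28+d0[1],pp,58)[:2] for x,y in g]
    dd=W[0]-W[1]; print(n,W,np.mean(W,0),np.hypot(*dd),np.degrees(np.arctan2(dd[1],dd[0])))
s=status.read_state(); R=Ro.from_euler('xyz',s['tool_rot']).as_matrix(); print(R.round(3))
z=R[:,2];print("jaw az",np.degrees(np.arctan2(z[1],z[0])))
```

```text
lamp base [408.91680404 605.58781394   0.        ] [416.55657607 608.02295688   0.        ]
yel1 [462. 170.] [457. 158.]
yel2 [663. 320.] [657. 306.]
cup [517. 347.] [517. 344.]
vial3 [394.  14.] [396.  16.]
jar [ 587. -317.] [ 584. -317.]
scene [array([ 534.20144811, -117.38676172]), array([ 604.3582676 , -108.27375005])] [ 569.27985786 -112.83025588] 70.74621050899248 -172.59901076707146
side [array([ 600.30197482, -103.99157347]), array([ 535.00771876, -115.13452332])] [ 567.65484679 -109.5630484 ] 66.23824579765835 9.684651204840218
[[-0.    -0.956  0.292]
 [-0.001  0.292  0.956]
 [-1.     0.    -0.001]]
jaw az 72.99682652672047
```

>>> {"method": "apply_moves", "body": {
  "targets": [
    [[0,-12,-40],0,85],
    [[0,-12,-40],0,85],
    [[0,-12,-40],0,85],
    [[0,-12,-40],0,85],
    [[0,-12,-40],0,85],
    [[0,0,0],0,85]
  ]
}}

```text
clock: 0.9
eef_pos: [188.0, 404.6, 228.5]
tool_rot: [3.113, 1.566, -1.896]
force: [0.0, 0.8, 0.4]
width: 84.9
```

```bash
cat >> h.py <<'E'
from scipy.spatial.transform import Rotation as Ro
def tool(s):
    return Ro.from_euler('xyz',s['tool_rot']).as_matrix(), np.array(s['eef_pos'])
def delta(s,target,jaw=None):
    R,p=tool(s); d=R.T@(np.array(target)-p)
    z=R[:,2]; az=np.degrees(np.arctan2(z[1],z[0]))
    out="tool delta %s  jaw az %.2f tilt(deg) x-axis %s"%(d.round(1),az,np.degrees(R[:2,0]).round(2))
    if jaw is not None: out+="  roll needed %.2f"%(-((jaw-az+180)%360-180))
    return out
E
python3 - <<'E'
from cell import eyes,status
from h import *
s=status.read_state();p=eyes.camera_params("wrist")
R,t=tool(s); Rc=np.array(p['R']);c=-Rc.T@np.array(p['t'])
print("cam in tool",R.T@(c-t)); print("cam axis in tool",R.T@Rc[2])
print("img x",R.T@Rc[0]," img y",R.T@Rc[1])
print("TCP proj",wproj(t,p),"floor pt below tcp",wproj([t[0],t[1],60],p))
print(delta(s,[560.5,182.4,230],75))
print(s['qpos'].round(3))
E
```

```text
cam in tool [-142.81595043   78.73164208    0.68104195]
cam axis in tool [ 9.52033466e-01 -3.05993819e-01  2.49726953e-04]
img x [-3.59924390e-04 -3.03709208e-04  9.99999889e-01]  img y [-3.05993709e-01 -9.52033450e-01 -3.99275968e-04]
TCP proj (np.float64(253.17556495089752), np.float64(249.93754098702928)) floor pt below tcp (np.float64(254.53720854276855), np.float64(173.79870708551593))
tool delta [  -1.  -421.2 -103.6]  jaw az 73.01 tilt(deg) x-axis [-0.09 -0.27]  roll needed -1.99
[-1.228  0.348  0.038  2.059 -0.019  0.74   0.097]
```

>>> {"method": "apply_moves", "body": {
  "targets": [
    [[0,-50,-12],0,85],
    [[0,-50,-12],0,85],
    [[0,-50,-12],0,85],
    [[0,-50,-12],0,85],
    [[0,-50,-12],0,85],
    [[0,-50,-12],0,85],
    [[0,-50,-12],0,85],
    [[0,-50,-12],-2,85],
    [[0,0,0],0,85]
  ]
}}

```text
clock: 2.02
eef_pos: [559.7, 201.7, 228.3]
tool_rot: [-0.665, 1.563, 0.656]
force: [-1.0, 0.2, -0.9]
width: 84.9
```

Run:
```python
from cell import eyes,status
from h import *
s=status.read_state();p=eyes.camera_params("wrist")
im,d=eyes.get_image("wrist"); cv2.imwrite("pics/w1.png",im); np.save("pics/w1_d.npy",d)
print(s['eef_pos'],s['qpos'].round(2),s['force'].round(1))
print(delta(s,[560.5,182.4,41],75)); print(wproj([560.5,182.4,70],p))
import pickle; pickle.dump((s,p),open("pics/w1.pkl","wb"))
```

```text
[559.68137864 201.71223385 228.25493775] [-0.44  0.55  0.08  1.69 -0.06  0.9   0.98] [-1.   0.2 -0.9]
tool delta [187.2  -4.7 -19.6]  jaw az 75.69 tilt(deg) x-axis [0.35 0.27]  roll needed 0.69
(np.float64(235.2236065128523), np.float64(180.65205545812148))
```

View pics/w1.png

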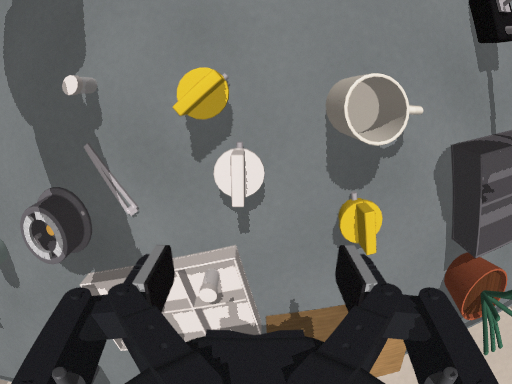

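The wrist view shows the white pack at (239,174), with its bar nearly vertical in the image. The yellow ones at (202,93) and (361,222) are clear of it. The dock is at (55,227).

```bash
cat >> h.py <<'E'
def wcloud(d,p):
    v,u=np.mgrid[0:d.shape[0],0:d.shape[1]].astype(float)
    x=u-p['cx'];y=v-p['cy'];r=np.maximum(np.hypot(x,y),1e-9);th=r/p['fx']
    k=np.tan(th)/r
    C=np.stack([x*k*d,y*k*d,d],-1)
    return (C-np.array(p['t']))@np.array(p['R'])
E
python3 - <<'E'
from h import *
import pickle
s,p=pickle.load(open("pics/w1.pkl","rb")); im=cv2.imread("pics/w1.png"); d=np.load("pics/w1_d.npy")
P=wcloud(d,p)
m=np.zeros(d.shape,bool); m[135:215,205:275]=1
Q=P[m&(P[...,2]>10)]; print(np.percentile(Q[:,2],[5,30,50,70,95]))
top=P[m&(P[...,2]>64)&(P[...,2]<80)]; rr=cv2.minAreaRect(top[:,:2].astype(np.float32)); print(len(top),top.mean(0),rr)
col=P[m&(P[...,2]>31)&(P[...,2]<42)]; print(len(col),cv2.minEnclosingCircle(col[:,:2].astype(np.float32)))
# colour-based: bright top of bar
crop=cv2.resize(im[130:220,195:285],(540,540),interpolation=cv2.INTER_CUBIC); cv2.imwrite("pics/w1c.png",crop)
crop=cv2.resize(im[180:270,15:105],(540,540),interpolation=cv2.INTER_CUBIC); cv2.imwrite("pics/w1d.png",crop)
m[:]=0; m[180:270,15:105]=1
D=P[m&(P[...,2]>55)&(P[...,2]<66)]; print("dock",len(D),cv2.minEnclosingCircle(D[:,:2].astype(np.float32)),D[:,2].mean())
E
```

```text
[34.84474035 36.0758708  36.73603757 68.97288555 70.85517114]
700 [560.25225064 184.43959909  69.89337169] ((561.0850830078125, 184.1578369140625), (14.096081733703613, 57.505245208740234), 75.60530853271484)
1337 ((561.2959594726562, 183.95010375976562), 30.04451560974121)
dock 1501 ((568.6439208984375, -110.0967788696289), 46.62104415893555) 59.60373460620534
```

View pics/w1c.png

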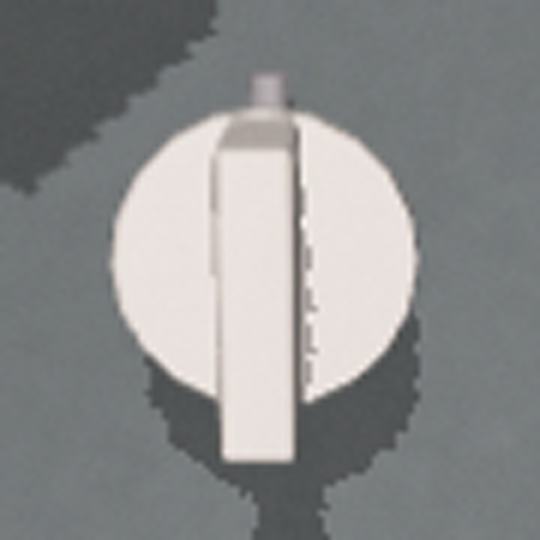

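View pics/w1d.png

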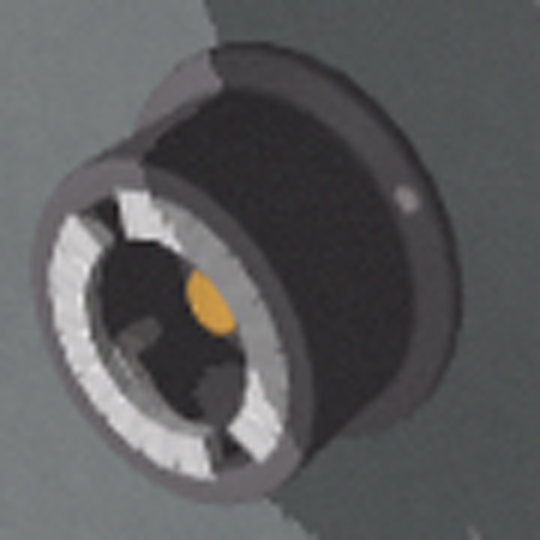

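>>> {"method": "apply_moves", "body": {
  "targets": [
    [[0,-6,-17],0,85],
    [[25,0,0],0,85],
    [[25,0,0],0,85],
    [[25,0,0],0,85],
    [[25,0,0],0,85],
    [[0,0,0],0,85]
  ]
}}

```text
clock: 2.82
eef_pos: [554.9, 187.8, 126.6]
tool_rot: [-0.103, 1.564, 1.229]
force: [0.1, 0.2, -0.1]
width: 84.9
```

Run:
```python
from cell import eyes,status
from h import *
s=status.read_state();print(s['eef_pos']); print(delta(s,[561.1,184.1,41],75.6))
```

```text
[554.88255596 187.81543335 126.59171312]
tool delta [85.6 -6.9 -2.7]  jaw az 76.35 tilt(deg) x-axis [0.13 0.38]  roll needed 0.75
```

>>> {"method": "apply_moves", "body": {
  "targets": [
    [[0,-7,-3],0.8,85],
    [[20,0,0],0,85],
    [[20,0,0],0,85],
    [[10,0,0],0,85],
    [[0,0,0],0,85]
  ]
}}

```text
clock: 3.45
eef_pos: [566.6, 183.4, 81.9]
tool_rot: [-0.712, 1.555, 0.605]
force: [-1.2, 1.5, 0.0]
width: 84.9
```

```bash
cat > st.py <<'E'
import sys
from cell import eyes,status
from h import *
a=[float(x) for x in sys.argv[1:]]
s=status.read_state();print(s['clock'],s['eef_pos'].round(2),"F",s['force'].round(2),"T",s['torque'].round(3),"w",round(s['width'],2),"q7",round(s['qpos'][6],2)); print(delta(s,a[:3],a[3]))
E
python3 st.py 561.1 184.1 41 75.6
```

```text
3.45 [566.55 183.41  81.86] F [-1.17  1.47  0.02] T [ 0.003 -0.007  0.008] w 84.88 q7 1.03
tool delta [40.8  5.9 -1.2]  jaw az 75.44 tilt(deg) x-axis [0.77 0.53]  roll needed -0.16
```

>>> {"method": "apply_moves", "body": {
  "targets": [
    [[0,0,0],0,85],
    [[0,0,0],0,85]
  ]
}}

```text
clock: 3.7
eef_pos: [567.7, 183.6, 83.5]
tool_rot: [-0.757, 1.552, 0.559]
force: [0.2, -0.0, -0.0]
width: 85.1
```

```bash
python3 st.py 561.1 184.1 41 75.6
```

```text
3.7 [567.74 183.57  83.54] F [ 0.17 -0.03 -0.02] T [0.039 0.009 0.048] w 85.09 q7 1.03
tool delta [42.4  7.1 -1.7]  jaw az 75.43 tilt(deg) x-axis [0.92 0.57]  roll needed -0.17
```

>>> {"method": "apply_moves", "body": {
  "targets": [
    [[0,0,0],0,85],
    [[0,0,0],0,85],
    [[0,0,0],0,85]
  ]
}}

```text
clock: 4.08
eef_pos: [568.2, 183.8, 84.5]
tool_rot: [-0.769, 1.551, 0.547]
force: [0.3, -0.0, 0.3]
width: 85.1
```

```bash
python3 st.py 561.1 184.1 41 75.6
```

```text
4.075 [568.18 183.84  84.46] F [ 0.27 -0.01  0.29] T [-0.019  0.047 -0.044] w 85.11 q7 1.03
tool delta [43.3  7.5 -2.2]  jaw az 75.44 tilt(deg) x-axis [0.99 0.61]  roll needed -0.16
```

>>> {"method": "apply_moves", "body": {
  "targets": [
    [[0,7.5,-2],0,85],
    [[0,0,0],0,85],
    [[0,0,0],0,85]
  ]
}}

```text
clock: 4.45
eef_pos: [559.5, 183.7, 84.2]
tool_rot: [-0.761, 1.551, 0.555]
force: [-0.4, 0.8, -0.6]
width: 85.0
```

```bash
python3 st.py 561.1 184.1 41 75.6
```

```text
4.45 [559.5  183.74  84.2 ] F [-0.42  0.76 -0.59] T [-0.004  0.046 -0.009] w 85.02 q7 1.02
tool delta [43.2 -0.9  0.1]  jaw az 75.45 tilt(deg) x-axis [0.96 0.6 ]  roll needed -0.15
```

>>> {"method": "apply_moves", "body": {
  "targets": [
    [[33,-1,0],0,85],
    [[0,0,0],0,85]
  ]
}}

```text
clock: 4.7
eef_pos: [561.5, 184.1, 51.2]
tool_rot: [-0.771, 1.55, 0.546]
force: [-0.7, -0.3, -0.1]
width: 85.2
```

```bash
python3 st.py 561.1 184.1 41 75.6
```

```text
4.7 [561.52 184.11  51.19] F [-0.71 -0.28 -0.13] T [-0.058  0.041  0.048] w 85.19 q7 1.03
tool delta [10.2  0.6 -0.3]  jaw az 75.45 tilt(deg) x-axis [1.02 0.62]  roll needed -0.15
```

>>> {"method": "apply_moves", "body": {
  "targets": [
    [[9.5,0.5,0],0,85],
    [[0,0,0],0,85]
  ]
}}

```text
clock: 4.95
eef_pos: [562.2, 184.6, 42.5]
tool_rot: [-0.79, 1.548, 0.527]
force: [0.2, -0.0, -0.8]
width: 85.0
```

```bash
python3 st.py 561.1 184.1 41 75.6
```

```text
4.95 [562.16 184.63  42.54] F [ 0.21 -0.02 -0.8 ] T [ 0.015  0.018 -0.018] w 84.98 q7 1.03
tool delta [ 1.5  0.9 -0.8]  jaw az 75.45 tilt(deg) x-axis [1.13 0.66]  roll needed -0.15
```

>>> {"method": "apply_moves", "body": {
  "targets": [
    [[1,1,-0.8],0,60],
    [[0,0,0],0,40],
    [[0,0,0],0,22]
  ]
}}

```text
clock: 5.32
eef_pos: [561.9, 184.4, 42.9]
tool_rot: [-0.809, 1.546, 0.508]
force: [-0.6, -0.6, -0.5]
width: 31.9
```

```bash
python3 st.py 561.1 184.1 41 75.6
```

```text
5.325 [561.87 184.36  42.88] F [-0.58 -0.59 -0.5 ] T [-0.024 -0.035  0.023] w 31.93 q7 1.03
tool delta [ 1.9  0.7 -0.5]  jaw az 75.45 tilt(deg) x-axis [1.27 0.7 ]  roll needed -0.15
```

```bash
python3 -c "
from cell import status
s=status.read_state();print(s['qpos'].round(5),s['qd'].round(4),s['tau'].round(2))"
```

```text
[-0.39142  0.79533  0.04609  1.84835 -0.08024  0.47473  1.02807] [-0.0012 -0.003   0.0001  0.0006  0.0017  0.0007  0.0001] [ 0.000e+00 -5.598e+01  1.580e+00 -1.112e+01 -1.000e-02 -1.100e-01
  0.000e+00]
```

>>> {"method": "apply_moves", "body": {
  "targets": [
    [[0,0,0],0,10],
    [[0,0,0],0,0],
    [[0,0,0],0,0]
  ]
}}

```text
clock: 5.7
eef_pos: [562.1, 184.5, 43.2]
tool_rot: [-0.812, 1.545, 0.505]
force: [0.7, 0.2, -0.7]
width: 13.2
```

```bash
python3 -c "
from cell import status
s=status.read_state();print(s['qpos'].round(5),s['qd'].round(4),s['tau'].round(2))"; python3 st.py 561.1 184.1 41 75.6
```

```text
[-0.39143  0.79482  0.0461   1.84815 -0.08023  0.47483  1.02811] [-0.0013  0.0003  0.     -0.0004 -0.0012  0.0007 -0.0001] [ 1.000e-02 -5.616e+01  1.570e+00 -1.116e+01 -2.000e-02 -1.000e-01
 -0.000e+00]
5.7 [562.1  184.46  43.23] F [ 0.73  0.15 -0.74] T [-0.027 -0.004  0.031] w 13.19 q7 1.03
tool delta [ 2.2  0.9 -0.6]  jaw az 75.45 tilt(deg) x-axis [1.3  0.72]  roll needed -0.15
```

>>> {"method": "apply_moves", "body": {
  "targets": [
    [[-10,0,0],0,0],
    [[-30,0,0],0,0],
    [[-30,0,0],0,0],
    [[-30,0,0],0,0],
    [[0,0,0],0,0]
  ]
}}

```text
clock: 6.32
eef_pos: [558.6, 182.6, 146.7]
tool_rot: [-0.795, 1.548, 0.521]
force: [0.9, -0.6, -2.5]
width: 13.0
```

```bash
python3 st.py 568 -110 143 99
python3 - <<'E'
from cell import eyes,status
from h import *
im,d=eyes.get_image("wrist"); cv2.imwrite("pics/w2.png",im)
E
```

```text
6.325 [558.58 182.61 146.73] F [ 0.88 -0.61 -2.46] T [0.006 0.03  0.019] w 13.02 q7 1.02
tool delta [   0.6  -82.7 -280.9]  jaw az 75.44 tilt(deg) x-axis [1.15 0.66]  roll needed -23.56
```

View pics/w2.png

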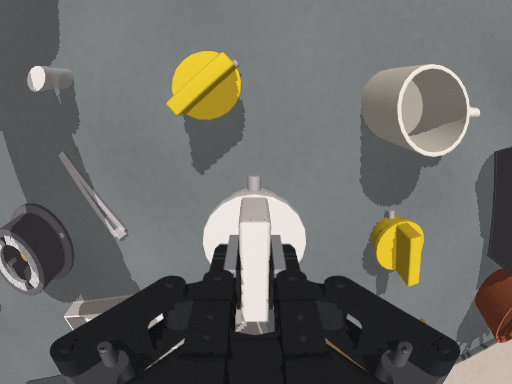

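>>> {"method": "apply_moves", "body": {
  "targets": [
    [[0,-33,-38],0,0],
    [[0,-33,-38],0,0],
    [[0,-33,-38],0,0],
    [[0,-33,-38],0,0],
    [[0,-33,-38],0,0],
    [[0,-33,-38],0,0],
    [[0,0,0],-10.5,0],
    [[0,0,0],-10.5,0],
    [[0,0,0],-2.5,0]
  ]
}}

```text
clock: 7.5
eef_pos: [686.1, -95.5, 125.8]
tool_rot: [0.539, 1.555, 2.282]
force: [0.2, 1.5, -2.1]
width: 13.4
```

```bash
python3 st.py 568 -110 143 99
python3 - <<'E'
from cell import eyes,status
from h import *
import pickle
s=status.read_state();p=eyes.camera_params("wrist")
im,d=eyes.get_image("wrist"); cv2.imwrite("pics/w3.png",im); np.save("pics/w3_d.npy",d);pickle.dump((s,p),open("pics/w3.pkl","wb"))
E
```

```text
7.5 [686.1  -95.46 125.84] F [ 0.24  1.52 -2.1 ] T [ 0.002  0.013 -0.011] w 13.41 q7 1.79
tool delta [-16.1 119.    6.2]  jaw az 99.88 tilt(deg) x-axis [-0.58  0.67]  roll needed 0.88
```

View pics/w3.png

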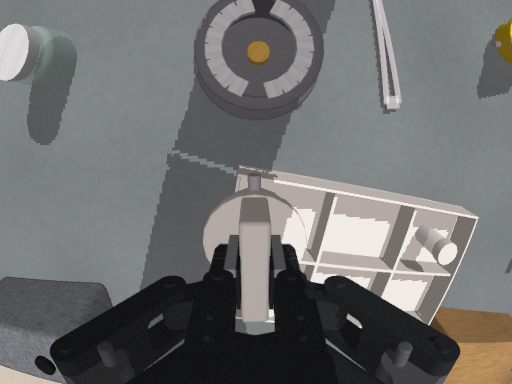

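The dock is at (258,50), with its gaps at about (250,3) and (265,97). The pack is held at (254,235), its bar nearly lined up with the gaps.

```bash
cat > dock.py <<'E'
import sys,pickle
from h import *
tag=sys.argv[1]; c0=np.array([568.,-110.])
s,p=pickle.load(open(f"pics/{tag}.pkl","rb")); im=cv2.imread(f"pics/{tag}.png"); d=np.load(f"pics/{tag}_d.npy")
# rectify plane z=60 (lip top), 0.5mm/pix around c0
S=0.25;N=480
g=(np.arange(N)-N/2)*S
X,Y=np.meshgrid(c0[0]+g,c0[1]-g)   # col->+x,row->-y
W=np.stack([X,Y,np.full_like(X,60.)],-1)@np.array(p['R']).T+np.array(p['t'])
hh=np.hypot(W[...,0],W[...,1]);th=np.arctan2(hh,W[...,2])
mu=(W[...,0]/hh*th*p['fx']+p['cx']).astype(np.float32);mv=(W[...,1]/hh*th*p['fx']+p['cy']).astype(np.float32)
t=cv2.remap(im,mu,mv,cv2.INTER_CUBIC); cv2.imwrite(f"pics/{tag}_top.png",t)
P=wcloud(d,p)
D=P[(abs(P[...,2]-60)<3.5)&(np.hypot(P[...,0]-568,P[...,1]+110)<60)]
print("lip z",D[:,2].mean(),len(D),cv2.minEnclosingCircle(D[:,:2].astype(np.float32)))
gray=cv2.cvtColor(t,cv2.COLOR_BGR2GRAY)
m=(gray>135).astype(np.uint8)
m=cv2.morphologyEx(m,cv2.MORPH_OPEN,np.ones((5,5)))
cs,_=cv2.findContours(m,cv2.RETR_EXTERNAL,cv2.CHAIN_APPROX_NONE)
cs=[c for c in cs if cv2.contourArea(c)>500]
print([cv2.contourArea(c) for c in cs])
pts=np.vstack(cs)[:,0].astype(float); xy=np.c_[c0[0]+(pts[:,0]-N/2)*S,c0[1]-(pts[:,1]-N/2)*S]
# gaps: profile along mid ring, iterating centre by outer circle
c,r=cv2.minEnclosingCircle(xy.astype(np.float32)); print("bright lip circle",c,r)
for rad in (28,29,30,31):
    a=np.radians(np.arange(0,360,0.5)); u=(c[0]+rad*np.cos(a)-c0[0])/S+N/2; v=-(c[1]+rad*np.sin(a)-c0[1])/S+N/2
    pr=cv2.remap(gray,u[None].astype(np.float32),v[None].astype(np.float32),cv2.INTER_LINEAR)[0]
    dk=pr<120; ang=np.degrees(a)[dk]
    k=ang[np.abs((ang-c_ang+180)%360-180)<40] if False else ang
    for ref in (8,188):
        q=((k-ref+180)%360-180); q=q[abs(q)<25]; print(rad,ref,"gap",(ref+q.mean()).round(2) if len(q) else None,len(q)*.5*np.pi/180*rad)
# bar top (z = tcp - based)
E
python3 dock.py w3
```

```text
lip z 60.11271279900322 7235 ((569.4461059570312, -110.91020202636719), 45.982704162597656)
[14669.0, 14812.0]
bright lip circle (569.324462890625, -111.0394515991211) 38.068580627441406
28 8 gap 5.0 10.995574287564276
28 188 gap 185.0 11.484266478122688
29 8 gap 5.0 11.894418852341357
29 188 gap 185.25 12.147491593880533
30 8 gap 5.0 12.828170002158322
30 188 gap 185.0 12.828170002158322
31 8 gap 5.25 13.526301702956054
31 188 gap 185.0 13.796827737015173
```

View pics/w3_top.png

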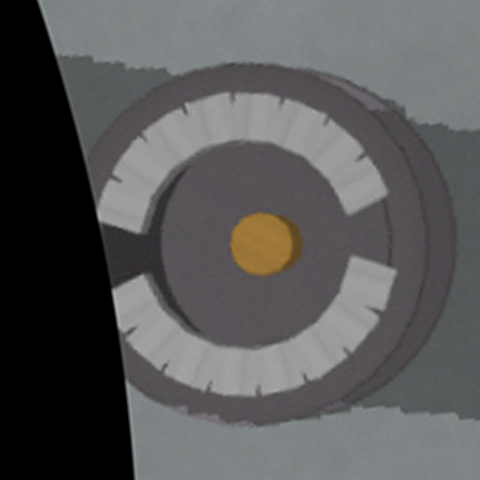

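```bash
cat > packpos.py <<'E'
import sys,pickle
from h import *
tag=sys.argv[1]
s,p=pickle.load(open(f"pics/{tag}.pkl","rb")); d=np.load(f"pics/{tag}_d.npy"); im=cv2.imread(f"pics/{tag}.png")
P=wcloud(d,p); R,t=tool(s); T=(P-t)@R
m=np.zeros(d.shape,bool); m[185:330,238:272]=1
x=T[...,0][m]; hsv=cv2.cvtColor(im,cv2.COLOR_BGR2HSV)
h,e=np.histogram(x[(x>-60)&(x<20)],bins=40); print([(round(e[i]),int(h[i])) for i in np.argsort(-h)[:4]])
xt=x[(x>-40)&(x<-20)]; print("bar top tool x",np.median(xt), "z of foot",t[2]-np.median(xt)-70)
b=m&(abs(T[...,0]-np.median(xt))<2.5)&(cv2.cvtColor(im,cv2.COLOR_BGR2GRAY)>110)
q=T[b][:,1:].astype(np.float32); print(len(q),cv2.minAreaRect(q),q[:,0].min(),q[:,0].max(),q[:,1].min(),q[:,1].max())
xc=np.median(xt)+34
c=(abs(T[...,0]-xc)<3)&(np.hypot(T[...,1],T[...,2])<34)&(hsv[...,1]<60)&(hsv[...,2]>90)
q=T[c][:,1:].astype(np.float32); q=q[q[:,0]>4]; 
A=np.c_[2*q,np.ones(len(q))]; hull=cv2.convexHull(q)[:,0]; hull=hull[np.hypot(*hull.T)>26]
A=np.c_[2*hull,np.ones(len(hull))]; k=np.linalg.lstsq(A,(hull**2).sum(1),rcond=None)[0]; print("collar centre tool yz",k[:2],"r",np.sqrt(k[2]+k[0]**2+k[1]**2))
E
python3 packpos.py w3
```

```text
[(-28, 1807), (-27, 938), (-29, 162), (6, 152)]
bar top tool x -27.118098808839488 z of foot 82.95709415255939
2856 ((-0.6529464721679688, 0.7290968894958496), (58.40381622314453, 13.799590110778809), 0.008328227326273918) -29.854662 28.54924 -6.1682673 7.6314507
collar centre tool yz [1.2413163  0.69863934] r 28.925458531380652
```

>>> {"method": "apply_moves", "body": {
  "targets": [
    [[-3,29,1.5],2.4,0],
    [[-3,29,1.5],2.4,0],
    [[-3,29,1.5],0,0],
    [[-3,29,1.5],0,0],
    [[0,0,0],0,0]
  ]
}}

```text
clock: 8.18
eef_pos: [561.6, -101.9, 131.8]
tool_rot: [0.927, 1.543, 2.58]
force: [-0.0, 0.1, -2.0]
width: 12.7
```

```bash
python3 st.py 568.8 -111.8 126 95.1
cat > look.py <<'E'
import sys,pickle
from cell import eyes,status
from h import *
tag=sys.argv[1]
s=status.read_state();p=eyes.camera_params("wrist")
im,d=eyes.get_image("wrist"); cv2.imwrite(f"pics/{tag}.png",im); np.save(f"pics/{tag}_d.npy",d);pickle.dump((s,p),open(f"pics/{tag}.pkl","wb"))
E
cat > tilt.py <<'E'
import sys,pickle
from h import *
tag=sys.argv[1]
s,p=pickle.load(open(f"pics/{tag}.pkl","rb")); d=np.load(f"pics/{tag}_d.npy"); im=cv2.imread(f"pics/{tag}.png")
P=wcloud(d,p); R,t=tool(s); T=(P-t)@R
m=np.zeros(d.shape,bool); m[185:330,238:272]=1
b=m&(abs(T[...,0]+27.2)<2.5); q=P[b]
A=np.c_[q[:,:2]-q[:,:2].mean(0),np.ones(len(q))]
k=np.linalg.lstsq(A,q[:,2],rcond=None)[0]; print(tag,"bar-top slope deg (dz/dx,dz/dy)",np.degrees(k[:2]).round(2)," => axis-down tilt (dx,dy)",np.degrees(k[:2]).round(2),"centre",q.mean(0).round(1))
E
python3 look.py w4; python3 tilt.py w3; python3 tilt.py w4; python3 packpos.py w4
```

```text
8.175 [ 561.63 -101.87  131.76] F [-0.02  0.14 -1.96] T [-0.02  -0.089  0.011] w 12.72 q7 1.74
tool delta [  5.4  -6.4 -10.6]  jaw az 94.74 tilt(deg) x-axis [-1.35  0.85]  roll needed -0.36
w3 bar-top slope deg (dz/dx,dz/dy) [-1.29  0.3 ]  => axis-down tilt (dx,dy) [-1.29  0.3 ] centre [682.4 -95.7 152.9]
w4 bar-top slope deg (dz/dx,dz/dy) [-2.08  0.29]  => axis-down tilt (dx,dy) [-2.08  0.29] centre [ 558.3 -101.8  158.9]
[(-28, 1821), (-27, 878), (-29, 242), (6, 133)]
bar top tool x -27.15871478627308 z of foot 88.92236487286146
2907 ((-0.2785987854003906, 0.7841277122497559), (58.22782516479492, 13.803828239440918), 0.06856115907430649) -29.397812 28.839605 -6.0974884 7.70461
collar centre tool yz [1.65441158 0.53801175] r 28.669142290865693
```

View pics/w4.png

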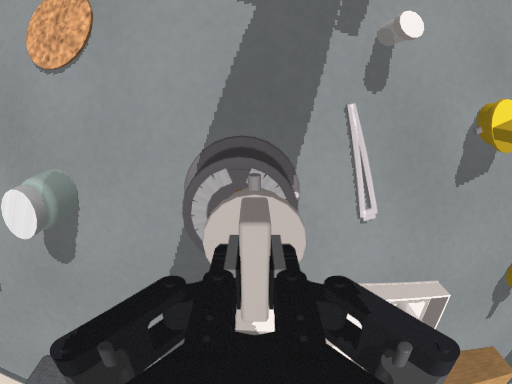

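>>> {"method": "apply_moves", "body": {
  "targets": [
    [[0,0,0],0,0],
    [[0,0,0],0,0],
    [[0,0,0],0,0]
  ]
}}

```text
clock: 8.6
eef_pos: [565.3, -100.9, 130.7]
tool_rot: [0.839, 1.545, 2.494]
force: [-1.3, -0.3, -2.0]
width: 13.1
```

```bash
python3 st.py 568.8 -111.8 126 95.1
```

```text
8.6 [ 565.34 -100.95  130.71] F [-1.26 -0.27 -1.99] T [-0.036 -0.076  0.013] w 13.1 q7 1.74
tool delta [  4.5  -2.6 -11.2]  jaw az 94.79 tilt(deg) x-axis [-1.17  0.89]  roll needed -0.31
```

>>> {"method": "apply_moves", "body": {
  "targets": [
    [[0,-1,-4],0,0],
    [[0,-1,-4],0,0],
    [[0,0,-3],0,0],
    [[0,0,0],0,0]
  ]
}}

```text
clock: 9.1
eef_pos: [569.0, -112.9, 130.3]
tool_rot: [0.841, 1.546, 2.496]
force: [-1.0, 0.3, -2.4]
width: 13.3
```

```bash
python3 st.py 568.8 -111.8 126 95.1
```

```text
9.1 [ 568.97 -112.91  130.3 ] F [-0.99  0.31 -2.37] T [-0.047 -0.044  0.015] w 13.34 q7 1.76
tool delta [ 4.3 -0.   1. ]  jaw az 94.77 tilt(deg) x-axis [-1.15  0.87]  roll needed -0.33
```

>>> {"method": "apply_moves", "body": {
  "targets": [
    [[0,-50,0],0,0],
    [[0,0,0],0,0],
    [[0,0,0],0,0],
    [[0,0,0],0,0]
  ]
}}

```text
clock: 9.6
eef_pos: [617.4, -108.8, 128.7]
tool_rot: [0.908, 1.542, 2.561]
force: [0.1, 0.3, -1.7]
width: 13.3
```

```bash
python3 st.py 568.8 -111.8 126 95.1
```

```text
9.6 [ 617.42 -108.78  128.73] F [ 0.06  0.29 -1.72] T [ 0.044 -0.068 -0.01 ] w 13.31 q7 1.75
tool delta [ 3.8 48.6  0.9]  jaw az 94.73 tilt(deg) x-axis [-1.36  0.89]  roll needed -0.37
```

>>> {"method": "apply_moves", "body": {
  "targets": [
    [[0,8,0],0,0],
    [[0,8,0],0,0],
    [[0,8,0],0,0],
    [[0,8,0],0,0],
    [[0,8,0],0,0],
    [[0,8,0],0,0],
    [[0,0,0],0,0]
  ]
}}

```text
clock: 10.48
eef_pos: [563.9, -113.7, 130.5]
tool_rot: [0.952, 1.541, 2.605]
force: [0.6, -0.3, -1.5]
width: 13.0
```

```bash
python3 st.py 568.8 -111.8 126 95.1
```

```text
10.475 [ 563.92 -113.74  130.48] F [ 0.58 -0.3  -1.51] T [-0.044 -0.067 -0.017] w 13.02 q7 1.76
tool delta [ 4.4 -5.1  1.5]  jaw az 94.66 tilt(deg) x-axis [-1.46  0.87]  roll needed -0.44
```

>>> {"method": "apply_moves", "body": {
  "targets": [
    [[-50,-5,0],0,0],
    [[0,0,0],0,0],
    [[0,0,0],0,0]
  ]
}}

```text
clock: 10.85
eef_pos: [570.4, -113.8, 180.7]
tool_rot: [0.947, 1.541, 2.599]
force: [-1.3, -0.5, -2.3]
width: 13.0
```

```bash
python3 st.py 568.8 -111.8 126 95.1
```

```text
10.85 [ 570.43 -113.78  180.69] F [-1.25 -0.54 -2.34] T [-0.04  -0.008  0.029] w 12.95 q7 1.77
tool delta [54.7  0.1  1.1]  jaw az 94.67 tilt(deg) x-axis [-1.49  0.9 ]  roll needed -0.43
```

>>> {"method": "apply_moves", "body": {
  "targets": [
    [[12,0,0],0,0],
    [[12,0,0],0,0],
    [[12,0,0],0,0],
    [[6,0,0],0,0],
    [[0,0,0],0,0]
  ]
}}

```text
clock: 11.48
eef_pos: [566.5, -112.5, 131.8]
tool_rot: [1.018, 1.534, 2.67]
force: [0.0, -0.1, -1.5]
width: 13.2
```

```bash
python3 st.py 568.8 -111.8 126 95.1
```

```text
11.475 [ 566.55 -112.54  131.82] F [ 0.04 -0.08 -1.54] T [-0.026 -0.065  0.014] w 13.19 q7 1.76
tool delta [ 5.8 -2.5  0.4]  jaw az 94.68 tilt(deg) x-axis [-1.9   0.97]  roll needed -0.42
```

>>> {"method": "apply_moves", "body": {
  "targets": [
    [[-12,-2,0],0,0],
    [[-12,0,0],0,0],
    [[-12,0,0],0,0],
    [[-12,0,0],0,0],
    [[0,0,0],0,0]
  ]
}}

```text
clock: 12.1
eef_pos: [572.3, -113.6, 185.9]
tool_rot: [0.964, 1.539, 2.617]
force: [0.3, -0.4, -2.4]
width: 13.1
```

```bash
python3 st.py 568.8 -111.8 126 95.1; python3 -c "
from cell import status
s=status.read_state();print(s['qpos'].round(5),s['qd'].round(4),s['tau'].round(2))"
```

```text
12.1 [ 572.25 -113.58  185.86] F [ 0.27 -0.38 -2.44] T [-0.012 -0.089  0.017] w 13.13 q7 1.77
tool delta [60.   1.7  1. ]  jaw az 94.68 tilt(deg) x-axis [-1.57  0.91]  roll needed -0.42
[ 0.20236  0.59985 -0.07487  1.72647  0.04049  0.84644  1.76532] [-0.0003  0.0057  0.0013  0.0124 -0.0004  0.0051  0.0006] [ 2.000e-02 -5.379e+01 -3.300e-01 -1.733e+01 -4.000e-02  2.500e-01
  0.000e+00]
```

>>> {"method": "apply_moves", "body": {
  "targets": [
    [[48,0,0],0,0],
    [[0,0,0],0,0]
  ]
}}

```text
clock: 12.35
eef_pos: [571.3, -113.0, 138.0]
tool_rot: [0.946, 1.541, 2.599]
force: [-1.3, 0.2, -1.8]
width: 12.5
```

```bash
python3 st.py 568.8 -111.8 126 95.1; python3 -c "
from cell import status
s=status.read_state();print(s['qpos'].round(5),s['qd'].round(4),s['tau'].round(2))"
```

```text
12.35 [ 571.33 -112.95  138.  ] F [-1.31  0.19 -1.8 ] T [ 0.038  0.028 -0.001] w 12.51 q7 1.76
tool delta [12.1  2.1  1.1]  jaw az 94.67 tilt(deg) x-axis [-1.48  0.89]  roll needed -0.43
[ 0.19917  0.66063 -0.07154  1.771    0.04762  0.73962  1.75896] [ 0.0018 -0.0811 -0.0006 -0.0867  0.0001  0.0013  0.0014] [-9.000e-02 -5.358e+01 -3.300e-01 -1.542e+01 -2.000e-02 -3.100e-01
 -2.000e-02]
```

>>> {"method": "apply_moves", "body": {
  "targets": [
    [[-12,0,0],0,0],
    [[-12,0,0],0,0],
    [[-12,0,0],0,0],
    [[-12,0,0],0,0],
    [[-12,0,0],0,0],
    [[0,0,0],0,0],
    [[60,0,0],0,0],
    [[0,0,0],0,0]
  ]
}}

```text
clock: 13.35
eef_pos: [575.7, -113.9, 148.0]
tool_rot: [0.749, 1.551, 2.402]
force: [0.2, 0.3, -1.6]
width: 13.4
```

```bash
python3 st.py 568.8 -111.8 126 95.1
```

```text
13.35 [ 575.65 -113.87  147.99] F [ 0.16  0.27 -1.56] T [0.022 0.07  0.065] w 13.36 q7 1.76
tool delta [22.1  6.4  2.3]  jaw az 94.66 tilt(deg) x-axis [-0.86  0.78]  roll needed -0.44
```

+0.62° per cycle. I'll repeat it to bring the pack back upright.

>>> {"method": "apply_moves", "body": {
  "targets": [
    [[-12,1,0],0,0],
    [[-12,1,0],0,0],
    [[-12,1,0],0,0],
    [[-12,1,0],0,0],
    [[-12,1,0],0,0],
    [[0,0,0],0,0],
    [[62,0,0],0,0],
    [[0,0,0],0,0]
  ]
}}

```text
clock: 14.35
eef_pos: [575.4, -115.3, 157.5]
tool_rot: [0.066, 1.559, 1.718]
force: [-0.7, 0.5, -1.3]
width: 12.6
```

```bash
python3 st.py 568.8 -111.8 126 95.1
```

```text
14.35 [ 575.41 -115.32  157.49] F [-0.66  0.46 -1.35] T [ 0.025  0.067 -0.02 ] w 12.6 q7 1.76
tool delta [31.5  6.3  3.7]  jaw az 94.65 tilt(deg) x-axis [-0.1   0.65]  roll needed -0.45
```

>>> {"method": "apply_moves", "body": {
  "targets": [
    [[-12,1,0],0,0],
    [[-12,1,0],0,0],
    [[-12,1,0],0,0],
    [[-12,1,0],0,0],
    [[-12,1,0],0,0],
    [[0,0,0],0,0],
    [[62,0,0],0,0],
    [[0,0,0],0,0]
  ]
}}

```text
clock: 15.35
eef_pos: [575.2, -116.8, 167.3]
tool_rot: [-1.025, 1.556, 0.627]
force: [-0.3, 0.8, -1.4]
width: 13.0
```

```bash
python3 st.py 568.8 -111.8 126 95.1; python3 look.py w5; python3 tilt.py w5; python3 packpos.py w5
```

```text
15.35 [ 575.23 -116.84  167.27] F [-0.29  0.78 -1.42] T [-0.009  0.027  0.024] w 13.02 q7 1.76
tool delta [41.2  6.5  5.2]  jaw az 94.64 tilt(deg) x-axis [0.69 0.5 ]  roll needed -0.46
w5 bar-top slope deg (dz/dx,dz/dy) [-0.04  0.08]  => axis-down tilt (dx,dy) [-0.04  0.08] centre [ 570.9 -116.6  194.3]
[(-28, 1851), (-27, 841), (-29, 249), (6, 156)]
bar top tool x -27.153857177466772 z of foot 124.42419876260564
2887 ((-0.5560798645019531, 0.8205509185791016), (13.8226318359375, 58.481754302978516), 89.90553283691406) -29.795805 28.69079 -6.1177406 7.706104
collar centre tool yz [1.10632175 0.55880701] r 29.10643024752399
```

>>> {"method": "apply_moves", "body": {
  "targets": [
    [[0,6,5],-0.5,0],
    [[0,0,0],0,0],
    [[50,0,0],0,0],
    [[0,0,0],0,0]
  ]
}}

```text
clock: 15.9
eef_pos: [577.9, -112.9, 127.1]
tool_rot: [-1.496, 1.538, 0.165]
force: [0.3, -0.9, -1.9]
width: 12.7
```

```bash
python3 st.py 569.2 -111.7 100 95.1
```

```text
15.9 [ 577.95 -112.85  127.13] F [ 0.27 -0.89 -1.9 ] T [0.016 0.083 0.032] w 12.7 q7 1.76
tool delta [26.8  9.5  1.9]  jaw az 95.17 tilt(deg) x-axis [1.86 0.31]  roll needed 0.07
```

>>> {"method": "apply_moves", "body": {
  "targets": [
    [[-50,5,1],0,0],
    [[0,0,0],0,0],
    [[0,0,0],0,0],
    [[12,2,0],0,0],
    [[12,2,0],0,0],
    [[12,0,0],0,0],
    [[10,0,0],0,0],
    [[0,0,0],0,0]
  ]
}}

```text
clock: 16.9
eef_pos: [570.4, -113.1, 132.7]
tool_rot: [-1.534, 1.534, 0.127]
force: [-0.1, 0.1, -1.0]
width: 13.4
```

```bash
python3 st.py 569.2 -111.7 100 95.1
```

```text
16.9 [ 570.38 -113.13  132.73] F [-0.12  0.12 -0.98] T [ 0.01   0.049 -0.024] w 13.38 q7 1.76
tool delta [32.7  2.2  1.5]  jaw az 95.17 tilt(deg) x-axis [2.08 0.27]  roll needed 0.07
```

>>> {"method": "apply_moves", "body": {
  "targets": [
    [[-50,0,0],0,0],
    [[0,0,0],0,0],
    [[0,0,0],0,0],
    [[0,0,0],0,0]
  ]
}}

```text
clock: 17.4
eef_pos: [568.0, -113.2, 182.0]
tool_rot: [-1.508, 1.537, 0.153]
force: [-0.2, -0.4, -1.5]
width: 12.7
```

```bash
python3 st.py 569.2 -111.7 100 95.1
```

```text
17.4 [ 568.03 -113.16  182.04] F [-0.24 -0.37 -1.46] T [-0.061  0.06   0.005] w 12.71 q7 1.77
tool delta [82.   1.5  1.2]  jaw az 95.18 tilt(deg) x-axis [1.93 0.3 ]  roll needed 0.08
```

>>> {"method": "apply_moves", "body": {
  "targets": [
    [[12,0,0],0,0],
    [[12,0,0],0,0],
    [[12,0,0],0,0],
    [[12,0,0],0,0]
  ]
}}

```text
clock: 17.9
eef_pos: [568.6, -112.7, 129.2]
tool_rot: [-1.477, 1.54, 0.184]
force: [-0.5, 0.8, -1.1]
width: 13.2
```

```bash
python3 st.py 569.2 -111.7 100 95.1
```

```text
17.9 [ 568.59 -112.69  129.17] F [-0.48  0.76 -1.15] T [-0.033  0.068 -0.011] w 13.21 q7 1.76
tool delta [29.2  0.2  0.9]  jaw az 95.19 tilt(deg) x-axis [1.76 0.33]  roll needed 0.09
```

>>> {"method": "apply_moves", "body": {
  "targets": [
    [[0,0,0],0,0]
  ]
}}

```text
clock: 18.02
eef_pos: [567.7, -112.5, 127.6]
tool_rot: [-1.445, 1.542, 0.217]
force: [-0.0, 0.6, -1.3]
width: 13.1
```

```bash
python3 st.py 569.2 -111.7 100 95.1
```

```text
18.025 [ 567.67 -112.48  127.65] F [-0.02  0.57 -1.34] T [-0.032  0.077 -0.009] w 13.1 q7 1.76
tool delta [27.7 -0.8  0.5]  jaw az 95.20 tilt(deg) x-axis [1.61 0.35]  roll needed 0.10
```

>>> {"method": "apply_moves", "body": {
  "targets": [
    [[-50,0,0],0,0],
    [[0,0,0],0,0],
    [[0,0,0],0,0],
    [[0,0,0],0,0],
    [[12,0,0],0,0],
    [[12,0,0],0,0],
    [[12,0,0],0,0],
    [[12,0,0],0,0],
    [[0,0,0],0,0]
  ]
}}

```text
clock: 19.15
eef_pos: [565.1, -112.0, 123.1]
tool_rot: [-1.311, 1.549, 0.351]
force: [-0.4, -0.9, -2.0]
width: 12.8
```

```bash
python3 st.py 569.2 -111.7 100 95.1
```

```text
19.15 [ 565.05 -111.97  123.06] F [-0.41 -0.9  -1.96] T [-0.032 -0.039 -0.01 ] w 12.81 q7 1.76
tool delta [23.1 -3.7 -0.2]  jaw az 95.21 tilt(deg) x-axis [1.18 0.43]  roll needed 0.11
```

>>> {"method": "apply_moves", "body": {
  "targets": [
    [[-50,0,0],0,0],
    [[0,0,0],0,0],
    [[0,0,0],0,0],
    [[0,0,0],0,0],
    [[12,0,0],0,0],
    [[12,0,0],0,0],
    [[12,0,0],0,0],
    [[10,0,0],0,0],
    [[0,0,0],0,0]
  ]
}}

```text
clock: 20.27
eef_pos: [562.4, -111.4, 120.6]
tool_rot: [-1.068, 1.555, 0.594]
force: [0.1, 0.2, -1.9]
width: 13.1
```

```bash
python3 st.py 569.2 -111.7 100 95.1;python3 look.py w6; python3 tilt.py w6; python3 packpos.py w6
```

```text
20.275 [ 562.45 -111.39  120.62] F [ 0.14  0.18 -1.85] T [-0.051 -0.014 -0.041] w 13.13 q7 1.76
tool delta [20.7 -6.4 -1.1]  jaw az 95.22 tilt(deg) x-axis [0.75 0.51]  roll needed 0.12
w6 bar-top slope deg (dz/dx,dz/dy) [0.02 0.38]  => axis-down tilt (dx,dy) [0.02 0.38] centre [ 558.1 -111.3  147.7]
[(-27, 1480), (-28, 1308), (6, 155), (-26, 146)]
bar top tool x -27.13579639933781 z of foot 77.75843845575113
2907 ((-0.40892791748046875, 0.7812204360961914), (13.85002613067627, 58.522300720214844), 89.90641021728516) -29.667244 28.856009 -6.17011 7.6804814
collar centre tool yz [1.42715087 0.56985513] r 28.834751618490653
```

>>> {"method": "apply_moves", "body": {
  "targets": [
    [[0,-2,0],0,0],
    [[0,-2,0],0,0],
    [[0,-2,0],0,0],
    [[0,0,0],0,0]
  ]
}}

```text
clock: 20.82
eef_pos: [570.6, -111.1, 122.7]
tool_rot: [-1.22, 1.552, 0.442]
force: [0.8, -0.1, -1.9]
width: 12.8
```

```bash
python3 st.py 569.2 -111.7 100 95.1
```

```text
20.825 [ 570.56 -111.06  122.67] F [ 0.83 -0.12 -1.89] T [-0.046  0.01   0.012] w 12.79 q7 1.76
tool delta [22.6  1.8 -0.7]  jaw az 95.22 tilt(deg) x-axis [0.99 0.47]  roll needed 0.12
```

>>> {"method": "apply_moves", "body": {
  "targets": [
    [[5,0,0],0,0],
    [[5,0,0],0,0],
    [[3,0,-0.5],0,0]
  ]
}}

```text
clock: 21.2
eef_pos: [570.8, -111.4, 109.0]
tool_rot: [-1.223, 1.551, 0.438]
force: [-0.6, 0.5, -1.8]
width: 12.8
```

```bash
python3 st.py 569.2 -111.7 100 95.1;python3 - <<'E'
from cell import eyes
import cv2
im,d=eyes.get_image("side"); cv2.imwrite("pics/s1.png",cv2.resize(im[180:260,205:305],(800,600)[:2],interpolation=cv2.INTER_CUBIC))
E
```

```text
21.2 [ 570.77 -111.45  109.01] F [-0.61  0.53 -1.85] T [-0.039  0.018 -0.032] w 12.81 q7 1.75
tool delta [ 9.   1.8 -0.2]  jaw az 95.22 tilt(deg) x-axis [1.   0.47]  roll needed 0.12
```

View pics/s1.png

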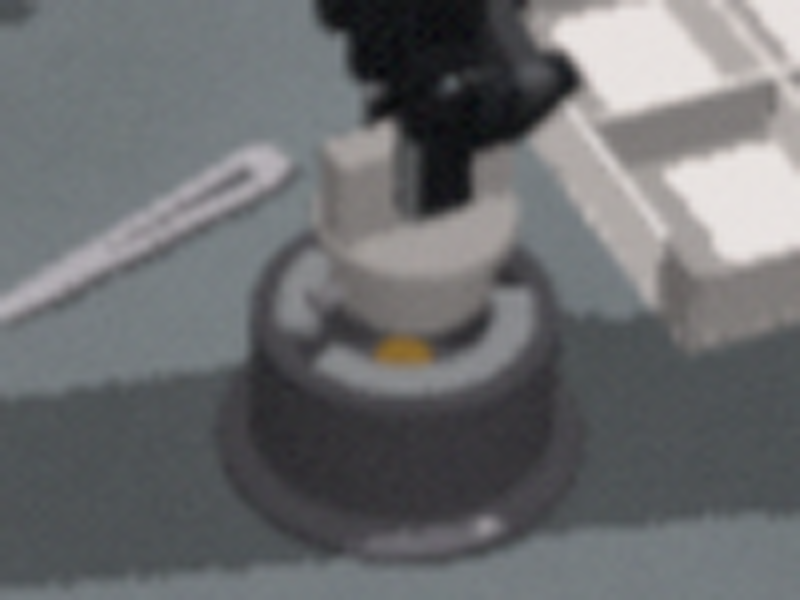

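The side view shows the pack just over the mouth, with its pins at about (320,300) and (510,240) and the gaps at (315,345) and (515,275). I'll trim and go down slowly.

>>> {"method": "apply_moves", "body": {
  "targets": [
    [[2,1.5,0],0,0],
    [[3,0,0],0,0],
    [[2,0,0],0,0]
  ]
}}

```text
clock: 21.62
eef_pos: [569.0, -111.7, 101.1]
tool_rot: [-1.211, 1.552, 0.451]
force: [0.4, 0.6, -1.9]
width: 13.2
```

```bash
python3 st.py 569.2 -111.7 81 95.1
```

```text
21.625 [ 569.05 -111.74  101.12] F [ 0.44  0.58 -1.9 ] T [-0.027  0.024 -0.008] w 13.2 q7 1.75
tool delta [20.1  0.2 -0.1]  jaw az 95.21 tilt(deg) x-axis [0.96 0.47]  roll needed 0.11
```

>>> {"method": "apply_moves", "body": {
  "targets": [
    [[3,0,0],0,0],
    [[2,0,0],0,0],
    [[2,0,0],0,0]
  ]
}}

```text
clock: 22.0
eef_pos: [569.3, -111.7, 93.7]
tool_rot: [-1.216, 1.552, 0.446]
force: [-0.0, -0.1, -2.5]
width: 12.9
```

```bash
python3 st.py 569.2 -111.7 81 95.1
```

```text
22.0 [ 569.29 -111.67   93.68] F [-0.01 -0.15 -2.52] T [-0.039  0.042  0.041] w 12.86 q7 1.75
tool delta [12.7  0.3 -0.1]  jaw az 95.21 tilt(deg) x-axis [0.98 0.47]  roll needed 0.11
```

>>> {"method": "apply_moves", "body": {
  "targets": [
    [[3,0,0],0,0],
    [[3,0,0],0,0],
    [[2,0,0],0,0]
  ]
}}

```text
clock: 22.38
eef_pos: [569.5, -111.6, 85.1]
tool_rot: [-1.22, 1.552, 0.442]
force: [0.5, -0.1, -1.7]
width: 13.0
```

```bash
python3 st.py 569.2 -111.7 81 95.1
```

```text
22.375 [ 569.48 -111.63   85.12] F [ 0.53 -0.15 -1.72] T [0.013 0.021 0.005] w 13.0 q7 1.75
tool delta [ 4.1  0.4 -0.1]  jaw az 95.21 tilt(deg) x-axis [0.98 0.46]  roll needed 0.11
```

>>> {"method": "apply_moves", "body": {
  "targets": [
    [[2,0.2,0],0,0],
    [[2,0,0],0,0],
    [[1,0,0],0,0]
  ]
}}

```text
clock: 22.75
eef_pos: [569.4, -111.6, 80.1]
tool_rot: [-1.221, 1.552, 0.44]
force: [-1.5, -0.7, 3.5]
width: 12.8
```

```bash
python3 st.py 569.2 -111.7 80.3 95.1
```

```text
22.75 [ 569.37 -111.61   80.06] F [-1.48 -0.65  3.47] T [ 0.098  0.286 -0.032] w 12.77 q7 1.75
tool delta [-0.2  0.2 -0.1]  jaw az 95.21 tilt(deg) x-axis [0.98 0.46]  roll needed 0.11
```

>>> {"method": "apply_moves", "body": {
  "targets": [
    [[0,0,0],4,0],
    [[0,0,0],4,0]
  ]
}}

```text
clock: 23.0
eef_pos: [570.1, -111.8, 80.9]
tool_rot: [-1.116, 1.55, 0.402]
force: [-1.5, 0.7, 0.6]
width: 13.3
```

```bash
python3 st.py 569.2 -111.7 80.2 95.1
```

```text
23.0 [ 570.08 -111.8    80.92] F [-1.54  0.72  0.56] T [-0.018  0.192  0.044] w 13.32 q7 1.65
tool delta [0.7 0.9 0. ]  jaw az 86.97 tilt(deg) x-axis [1.08 0.46]  roll needed -8.13
```

>>> {"method": "apply_moves", "body": {
  "targets": [
    [[0.8,0.6,0],3,0],
    [[0.2,0.2,0],3,0]
  ]
}}

```text
clock: 23.25
eef_pos: [570.3, -112.0, 80.7]
tool_rot: [-1.066, 1.548, 0.343]
force: [-0.4, -0.3, 1.4]
width: 12.9
```

```bash
python3 st.py 569.2 -111.7 80.2 95.1
```

```text
23.25 [ 570.29 -111.96   80.67] F [-0.35 -0.29  1.38] T [-0.096  0.095  0.001] w 12.89 q7 1.58
tool delta [0.4 1.1 0.1]  jaw az 80.70 tilt(deg) x-axis [1.21 0.43]  roll needed -14.40
```

>>> {"method": "apply_moves", "body": {
  "targets": [
    [[0.8,1.2,0.1],2.5,0],
    [[0.4,0.3,0],2.5,0]
  ]
}}

```text
clock: 23.5
eef_pos: [570.0, -112.0, 80.0]
tool_rot: [-1.034, 1.546, 0.281]
force: [0.5, -0.1, 2.1]
width: 12.7
```

```bash
python3 st.py 569.2 -111.7 80.2 95.1
```

```text
23.5 [ 569.98 -111.96   79.97] F [ 0.54 -0.13  2.11] T [-0.073  0.022  0.021] w 12.75 q7 1.51
tool delta [-0.3  0.8  0.1]  jaw az 75.38 tilt(deg) x-axis [1.37 0.39]  roll needed -19.72
```

>>> {"method": "apply_moves", "body": {
  "targets": [
    [[0.4,0.8,0],2.5,0],
    [[0.4,0.3,0],2.5,0]
  ]
}}

```text
clock: 23.75
eef_pos: [569.6, -111.9, 79.4]
tool_rot: [-0.973, 1.545, 0.25]
force: [0.9, 0.5, 3.3]
width: 13.2
```

```bash
python3 st.py 569.2 -111.7 80.2 95.1
```

```text
23.75 [ 569.6  -111.86   79.44] F [0.91 0.54 3.28] T [-0.109 -0.102 -0.026] w 13.22 q7 1.45
tool delta [-0.8  0.4  0. ]  jaw az 70.04 tilt(deg) x-axis [1.46 0.37]  roll needed -25.06
```

>>> {"method": "apply_moves", "body": {
  "targets": [
    [[0,0.4,0],2.5,0],
    [[0.2,0.2,0],2.5,0]
  ]
}}

```text
clock: 24.0
eef_pos: [569.3, -111.8, 79.4]
tool_rot: [-0.894, 1.544, 0.235]
force: [1.3, 0.1, 3.4]
width: 12.9
```

```bash
python3 st.py 569.2 -111.7 80.2 95.1
```

```text
24.0 [ 569.32 -111.8    79.39] F [1.3  0.14 3.42] T [-0.171 -0.143  0.014] w 12.87 q7 1.39
tool delta [-0.8  0.1  0.1]  jaw az 64.68 tilt(deg) x-axis [1.49 0.36]  roll needed -30.42
```

>>> {"method": "apply_moves", "body": {
  "targets": [
    [[0,0.3,0],2.5,0],
    [[0,0.2,0],2.5,0]
  ]
}}

```text
clock: 24.25
eef_pos: [569.0, -111.7, 79.4]
tool_rot: [-0.81, 1.544, 0.225]
force: [0.9, 0.9, 3.0]
width: 13.0
```

```bash
python3 st.py 569.2 -111.7 79.5 95.1
```

```text
24.25 [ 569.01 -111.67   79.44] F [0.91 0.87 3.04] T [-0.218 -0.206  0.007] w 12.99 q7 1.33
tool delta [-0.1 -0.2  0.1]  jaw az 59.32 tilt(deg) x-axis [1.52 0.35]  roll needed -35.78
```

>>> {"method": "apply_moves", "body": {
  "targets": [
    [[0,0,0],2.5,0],
    [[0,0,0],2.5,0]
  ]
}}

```text
clock: 24.5
eef_pos: [568.9, -111.6, 79.4]
tool_rot: [-0.711, 1.544, 0.231]
force: [1.4, -0.5, 3.6]
width: 13.2
```

```bash
python3 st.py 569.2 -111.7 79.5 95.1
```

```text
24.5 [ 568.9  -111.62   79.42] F [ 1.36 -0.46  3.55] T [-0.073 -0.104  0.017] w 13.19 q7 1.26
tool delta [-0.1 -0.3  0.1]  jaw az 53.97 tilt(deg) x-axis [1.5  0.35]  roll needed -41.13
```

>>> {"method": "apply_moves", "body": {
  "targets": [
    [[0,-0.2,0],2.5,0],
    [[0,0,0],2.5,0]
  ]
}}

```text
clock: 24.75
eef_pos: [568.9, -111.6, 79.4]
tool_rot: [-0.606, 1.544, 0.242]
force: [0.6, -1.1, 2.4]
width: 12.8
```

```bash
python3 st.py 569.2 -111.7 79.5 95.1
```

```text
24.75 [ 568.86 -111.6    79.36] F [ 0.58 -1.08  2.37] T [-0.192 -0.109  0.005] w 12.82 q7 1.2
tool delta [-0.1 -0.3  0.1]  jaw az 48.61 tilt(deg) x-axis [1.48 0.37]  roll needed -46.49
```

>>> {"method": "apply_moves", "body": {
  "targets": [
    [[0.1,-0.2,0],2.5,0],
    [[0.1,0,0],2.5,0]
  ]
}}

```text
clock: 25.0
eef_pos: [568.9, -111.6, 79.2]
tool_rot: [-0.503, 1.544, 0.251]
force: [0.9, -0.5, 4.4]
width: 13.1
```

```bash
python3 st.py 569.2 -111.7 79.5 95.1
```

```text
25.0 [ 568.9  -111.62   79.16] F [ 0.87 -0.52  4.4 ] T [-0.17  -0.096  0.003] w 13.11 q7 1.14
tool delta [-0.3 -0.3  0.2]  jaw az 43.26 tilt(deg) x-axis [1.46 0.38]  roll needed -51.84
```

>>> {"method": "apply_moves", "body": {
  "targets": [
    [[0,-0.2,0],2.5,0],
    [[0,0,0],2,0]
  ]
}}

```text
clock: 25.25
eef_pos: [568.9, -111.7, 79.2]
tool_rot: [-0.415, 1.545, 0.255]
force: [0.3, -0.5, 3.2]
width: 13.0
```

```bash
python3 st.py 569.2 -111.7 79.5 95.1
```

```text
25.25 [ 568.95 -111.73   79.16] F [ 0.28 -0.47  3.18] T [-0.092 -0.085 -0.013] w 13.01 q7 1.08
tool delta [-0.3 -0.1  0.2]  jaw az 38.42 tilt(deg) x-axis [1.45 0.38]  roll needed -56.68
```

>>> {"method": "apply_moves", "body": {
  "targets": [
    [[0,0,0],2,0],
    [[0,0,0],2,0]
  ]
}}

```text
clock: 25.5
eef_pos: [568.6, -111.9, 78.9]
tool_rot: [-0.342, 1.545, 0.254]
force: [-0.6, 0.4, 2.1]
width: 12.8
```

```bash
python3 st.py 569.2 -111.7 79.5 95.1
```

```text
25.5 [ 568.6  -111.88   78.87] F [-0.55  0.43  2.14] T [-0.278 -0.032  0.049] w 12.85 q7 1.03
tool delta [-0.6 -0.2  0.6]  jaw az 34.15 tilt(deg) x-axis [1.41 0.37]  roll needed -60.95
```

>>> {"method": "apply_moves", "body": {
  "targets": [
    [[0.3,0,0],2,0],
    [[0.3,0,0],2,0]
  ]
}}

```text
clock: 25.75
eef_pos: [568.3, -112.0, 78.1]
tool_rot: [-0.264, 1.546, 0.257]
force: [0.3, -0.3, 3.7]
width: 12.7
```

```bash
python3 st.py 569.2 -111.7 79.5 95.1
```

```text
25.75 [ 568.31 -112.03   78.13] F [ 0.31 -0.26  3.65] T [-0.22  -0.014  0.046] w 12.7 q7 0.98
tool delta [-1.3 -0.2  1. ]  jaw az 29.86 tilt(deg) x-axis [1.38 0.36]  roll needed -65.24
```

>>> {"method": "apply_moves", "body": {
  "targets": [
    [[0.2,0,0.4],2,0],
    [[0.2,0,0.2],2,0]
  ]
}}

```text
clock: 26.0
eef_pos: [568.2, -112.0, 77.6]
tool_rot: [-0.187, 1.547, 0.26]
force: [0.0, -0.3, 3.3]
width: 13.0
```

```bash
python3 st.py 569.2 -111.7 79.5 95.1
```

```text
26.0 [ 568.21 -112.04   77.63] F [ 0.05 -0.26  3.28] T [-0.392  0.173  0.103] w 12.98 q7 0.93
tool delta [-1.8 -0.1  1.1]  jaw az 25.57 tilt(deg) x-axis [1.31 0.35]  roll needed -69.53
```

>>> {"method": "apply_moves", "body": {
  "targets": [
    [[0.25,0,0.3],2,0],
    [[0.25,0,0.2],1.5,0]
  ]
}}

```text
clock: 26.25
eef_pos: [568.1, -112.0, 77.0]
tool_rot: [-0.114, 1.548, 0.266]
force: [-1.1, -0.7, 4.5]
width: 12.8
```

```bash
python3 st.py 569.2 -111.7 79.5 95.1
```

```text
26.25 [ 568.1  -112.04   77.05] F [-1.1  -0.7   4.46] T [-0.336  0.25   0.121] w 12.77 q7 0.88
tool delta [-2.4 -0.1  1.2]  jaw az 21.80 tilt(deg) x-axis [1.25 0.34]  roll needed -73.30
```

>>> {"method": "apply_moves", "body": {
  "targets": [
    [[0.2,0,0.2],1.5,0]
  ]
}}

```text
clock: 26.38
eef_pos: [568.3, -112.0, 76.9]
tool_rot: [-0.09, 1.548, 0.262]
force: [-1.4, -0.6, 4.8]
width: 13.0
```

```bash
python3 st.py 569.2 -111.7 79.5 95.1
```

```text
26.375 [ 568.35 -111.99   76.94] F [-1.4  -0.64  4.79] T [-0.355  0.128  0.148] w 12.99 q7 0.86
tool delta [-2.5 -0.   1. ]  jaw az 20.20 tilt(deg) x-axis [1.26 0.34]  roll needed -74.90
```

>>> {"method": "apply_moves", "body": {
  "targets": [
    [[0.2,0,0.2],1.5,0]
  ]
}}

```text
clock: 26.5
eef_pos: [568.9, -111.8, 76.9]
tool_rot: [-0.075, 1.547, 0.25]
force: [-1.5, 0.0, 4.5]
width: 13.1
```

```bash
python3 st.py 569.2 -111.7 79.5 95.1
```

```text
26.5 [ 568.92 -111.81   76.86] F [-1.54  0.05  4.49] T [-0.455  0.212  0.297] w 13.11 q7 0.84
tool delta [-2.6  0.   0.4]  jaw az 18.64 tilt(deg) x-axis [1.3  0.33]  roll needed -76.46
```

>>> {"method": "apply_moves", "body": {
  "targets": [
    [[0.1,0,0],0.7,0]
  ]
}}

```text
clock: 26.62
eef_pos: [569.0, -111.8, 76.9]
tool_rot: [-0.073, 1.547, 0.24]
force: [-1.7, -0.6, 5.5]
width: 12.7
```

```bash
python3 st.py 569.2 -111.7 79.5 95.1
```

```text
26.625 [ 569.02 -111.8    76.87] F [-1.71 -0.58  5.51] T [-0.465  0.334  0.516] w 12.69 q7 0.83
tool delta [-2.6  0.   0.3]  jaw az 17.94 tilt(deg) x-axis [1.3  0.32]  roll needed -77.16
```

The torque went 0.15 → 0.30 → 0.52 N m over the last 2.2° and the hand stopped sinking at z 76.9, so this is the stop. I'll let go.

>>> {"method": "apply_moves", "body": {
  "targets": [
    [[0,0,0],0,20],
    [[0,0,0],0,40],
    [[0,0,0],0,60]
  ]
}}

```text
clock: 27.0
eef_pos: [568.6, -110.2, 75.7]
tool_rot: [0.032, 1.548, 0.344]
force: [-0.8, -0.9, 0.1]
width: 55.6
```

```bash
python3 st.py 569.2 -111.7 79.5 95.1; python3 look.py w7
```

```text
27.0 [ 568.55 -110.22   75.71] F [-0.83 -0.88  0.08] T [ 0.03  -0.02   0.017] w 55.6 q7 0.83
tool delta [-3.8 -1.6  0.2]  jaw az 17.88 tilt(deg) x-axis [1.21 0.43]  roll needed -77.22
```

View pics/w7.png

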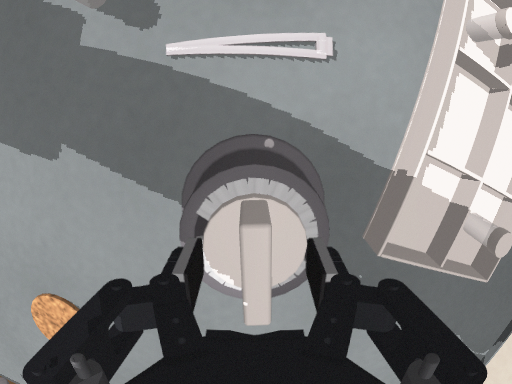

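The gripper is open. The pack sits in the dock with its bar at (256,262), and the fingers are clear of it. I'll rise and measure its height and angle.

>>> {"method": "apply_moves", "body": {
  "targets": [
    [[0,0,0],0,85],
    [[-10,0,0],0,85],
    [[-20,0,0],0,85],
    [[-30,0,0],0,85],
    [[-30,0,0],0,85],
    [[0,0,0],0,85],
    [[0,0,0],0,85]
  ]
}}

```text
clock: 27.92
eef_pos: [566.4, -111.0, 170.4]
tool_rot: [0.038, 1.548, 0.349]
force: [-0.7, -0.2, -0.5]
width: 85.1
```

```bash
python3 st.py 569.2 -111.7 79.5 95.1; python3 look.py w8
python3 - <<'E'
from h import *
import pickle
s,p=pickle.load(open("pics/w8.pkl","rb")); d=np.load("pics/w8_d.npy")
P=wcloud(d,p); near=np.hypot(P[...,0]-569,P[...,1]+111)<50
for nm,lo,hi,r in (("bar",95,112,40),("lip",57,63.5,50),("collar",66,75,34)):
    q=P[(P[...,2]>lo)&(P[...,2]<hi)&(np.hypot(P[...,0]-569,P[...,1]+111)<r)]
    A=np.c_[q[:,:2]-q[:,:2].mean(0),np.ones(len(q))];k=np.linalg.lstsq(A,q[:,2],rcond=None)[0]
    print(nm,len(q),"z",np.median(q[:,2]).round(2),"slope",np.degrees(k[:2]).round(2),cv2.minAreaRect(q[:,:2].astype(np.float32)),cv2.minEnclosingCircle(q[:,:2].astype(np.float32)))
E
```

```text
27.925 [ 566.41 -111.02  170.44] F [-0.73 -0.18 -0.51] T [-0.034 -0.017 -0.014] w 85.14 q7 0.77
tool delta [91.  -1.6  0.3]  jaw az 17.83 tilt(deg) x-axis [1.24 0.45]  roll needed -77.27
bar 1366 z 104.18 slope [ 0.42 -0.92] ((569.0230712890625, -110.60169982910156), (14.039222717285156, 58.55057144165039), 19.01312828063965) ((568.882568359375, -110.52030181884766), 29.548311233520508)
lip 3736 z 60.09 slope [ 0.05 -0.09] ((569.1106567382812, -110.71015930175781), (91.2039566040039, 89.49290466308594), 18.02196502685547) ((569.1901245117188, -111.01026916503906), 46.25223159790039)
collar 2419 z 70.33 slope [ 0.17 -0.25] ((568.5772094726562, -109.40983581542969), (59.893680572509766, 57.79936218261719), 20.56756591796875) ((568.970947265625, -110.3674545288086), 29.984630584716797)
```

View pics/w8.png

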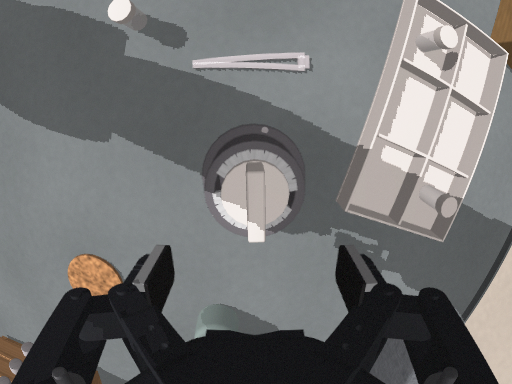

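Run:
```python
from cell import eyes
import cv2
im,d=eyes.get_image("side"); cv2.imwrite("pics/s9.png",im)
im,d=eyes.get_image("scene"); cv2.imwrite("pics/sc9.png",im)
a=cv2.imread("pics/side0.png");
```

```text
(no output)
```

View pics/s9.png

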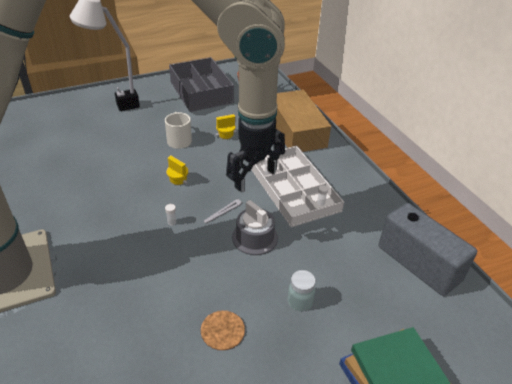

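View pics/sc9.png

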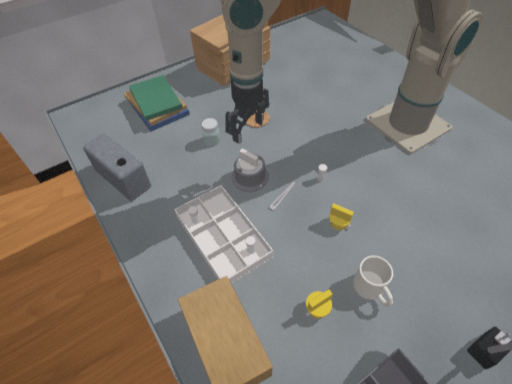

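Both views show the pack seated in the dock, at (256,222) in the side view and (250,165) in the scene view. The gripper is clear above it, and the cup, vials, tweezers, coaster, jar and yellow packs are where they were. I'm handing in.

```bash
python3 -c "
from cell import ctrl
print(ctrl.finish_job())"
```

```text
the job is handed in; nothing more can be done
None
```

The white pack is in the dock, twisted clockwise about 76° to the stop and released, and I handed the job in at about 28 s. I picked it up by its bar and lowered it with the pins through the gaps, feeling only the sprung contact.

**Feel at the stop:** Over the last 2° of twist the torque climbed from about 0.15 to 0.52 N m and the hand stopped sinking, so I let go there. The upward force on the hand never read above about 5.5 N.

**Last checks:**
- **Height:** the bar top stands 44.1 mm above the lip, against 44 mm expected when fully down.
- **Angle:** after release the bar measured about 1° short of where the hand ended. I take that as give in the grip, since the torque trend puts the stop at about that bar angle.
- **Level:** the bar top showed a slope of up to about 0.9° and the collar about 0.3°. I did not resolve that difference.
- **Surroundings:** by eye in the final pictures, the bystanders and yellow look-alikes were where they started, and the gripper was clear above the pack.

**Went wrong on the way:** fast moves tilted the tool, which I cannot turn directly. I spent about 11 s over the dock working the tilt out before inserting, until the pack read within about 0.4° of upright.

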